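# Move the hanging tube carrier to the keeper hook

### The job

Take the blue tube carrier off the plain hook and hang it on the other hook, the one with the black sprung keeper: push the keeper back with the carrier's crossbar and press the bar fully down into the notch at both arms, then let go so that it hangs there by itself. Keep the carrier level all the way, never set it down, be gentle with the hooks (no hard shoves: stay under about 30 N) and leave everything else on the table where it is.

Things in the scene. Friction and masses are not known exactly. Their poses are not given: they have to be found in the camera images.
- carrier: (All sizes in mm.) Blue tube rack with 8 capped tubes, all one rigid piece, 52 (x) x 104 (y) x 72 high (tubes to 96), 0.3-0.6 kg. Origin: centre of underside, z up. A grey stem, 8 (x) x 30 (y), rises from its middle to a steel crossbar and the grip plate.
- bar (a point): Middle of the carrier's round steel crossbar: 10 thick, 90 long along the carrier's y, axis 145 above the carrier's origin. Axes as the carrier's.
- grip (a point): Middle of the carrier's upright grey grip plate: 12 thick (x), 34 wide (y), 153 to 210 above the carrier's origin; this point is 187 up, 42 above the bar axis. Grip it from above across the 12 mm, fingers closing along the carrier's x. Axes as the carrier's.
- rest: The plain hook, a fixed stand, the carrier hanging on it at the start. Origin: on the table under its notch. Two parallel flat steel arms (8 wide, 18 high, at y = -30 and +30, tops 215 above the table) point to its -x; the bar lies across both, the stem between, the rack below. Front ends, x = -62 to -68, turn up 6 mm.
- rest_notch (a point): Middle of the plain hook's notch floor, 206 above the table: in each arm a notch 14 long (x), 9 deep; the bar axis lies in it 211 above the table. To take the bar off, lift it 18 to 28 mm (higher, the tubes hit the arms from below) and draw it straight out to the stand's -x until the rack is clear of the arms.
- rest_post (a point): Top of the plain hook's post (25 x 30, 219 high), 117.5 behind (+x of) the notch. A cross plate joins the arms at x = 70 to 76.
- dock: The keeper hook: a fixed stand, with the arms' width, spacing, height and post as the plain hook. Origin: on the table under the nominal notch, -x the way its arms point. The arm pair is telescopic, locked anywhere from -15 to +15 along x of nominal; no pose here shows it: feel for it or see it. N = true notch x.
- dock_notch (a point): NOMINAL notch floor middle, 206 above the table (true one up to 15 off along x). From the true N: upturned ends (6 high) at N -68 to -62, plain tops (215) to N -6, there the notch's front wall, floor 9 below the tops. Seated, the bar axis is 211 above the table, at about N -1, pressed on the front wall by the keeper.
- dock_lane (a point): Point level with the arm tops (215 above the table), midway between the arms, 34 in front of the nominal notch: here the bar can always be lowered onto the arm tops (after entering from -x with its axis 228 to 240 above the table: over the upturned ends, tubes still below the arms), then slid +x to the keeper. Sliding with its weight on the arms drags by 1 to 4 N.
- dock_post (a point): Top of the keeper hook's post (219 high), 117.5 behind the nominal notch. Between it and the notch is the black keeper: a block 16 wide, to 14 above the arm tops, over each arm, joined by a bridge at N +30 to +36. It covers the notch; its front is at N -4, so a bar sliding in meets it with its axis at N -9.
- dock_base (a point): Front edge of the keeper hook's base plate, on the table, 50 behind the nominal notch. How the keeper yields: starts to give at 4 N, 0.4 N more per mm, hard stop after 13 mm (9 N). The bar drops in once its axis is at N -1 or beyond, so 8 to 13 mm after meeting the keeper; held there it must be pressed down (5 to 15 N), as the keeper pinches it.
- jar: Bystander: white-capped round jar, 60 across, 60 high. Origin: centre of its underside. Leave it alone.
- tape: Bystander: yellow roll of tape lying flat, 90 across, 24 high. Origin: centre of its underside. Leave it alone.
- carton: Bystander: flat cardboard carton 70 x 110 x 45 high. Origin: centre of its underside. Leave it alone.
- flask: Bystander: amber bottle, 64 across, 150 high. Origin: centre of its underside. Leave it alone.
- cup: Bystander: white open plastic cup, 70 across, 70 high. Origin: centre of its underside. Leave it alone.
- brush: Bystander: hand brush lying flat. Origin: centre of its underside. Leave it alone.

How it is judged:
On the way, in this order (a step that is already met when the one before it is completed fails the run):
1. the carrier is lifted clear of the plain hook (contact force between carrier and rest below 0.05 N and z of bar in the frame of rest above 0.222 m), for 0.1 s.
2. the crossbar is down in the notch of the keeper hook at both arms (z of bar in the frame of dock between 0.205 and 0.214 m and x of bar in the frame of dock between -0.03 and 0.03 m and y of bar in the frame of dock between -0.015 and 0.015 m and contact force between carrier and dock above 1 N and contact force between carrier and rest below 0.05 N), for 0.2 s.
At the end, for the whole second after the job is handed in: The carrier hangs by itself on the keeper hook, its bar down in the notch (bar axis 205 to 214 mm above the table, within 30 mm of the nominal notch along x and 15 mm sideways), its upright axis within 0.12 rad of vertical, at rest (under 0.03 m/s), off the plain hook and released by the fingers (all of step 2 and angle between carrier's own z axis and vertical below 0.12 rad and linear speed of carrier below 0.03 m/s and contact force between carrier and the fingers below 0.05 N); the robot touches nothing.
It fails at once if the carrier is tipped more than 0.26 rad (15 degrees) (angle between carrier's own z axis and vertical above 0.26 rad).
It fails at once if the carrier is set down or dropped (its underside below 40 mm) (height (world z) of carrier below 0.04 m).
It fails at once if the carrier presses on a hook with more than 30 N (contact force between carrier and dock above 30 N or contact force between carrier and rest above 30 N).
It fails at once if a bystander is moved more than 30 mm (distance of any of jar, tape, carton, flask, cup, brush from where it was at the start of the episode above 0.03 m).
It also fails if it takes over 48 s, if anything falls off the work surface, if the arm or the gripper's body presses on something with over 40 N, if the wrist force passes 120 N, or if a joint passes its speed limit or range.

### The arm

A 6-joint arm with a two-finger parallel gripper is mounted at the origin on the work surface. World frame = base frame: x ahead of the robot, y to its left, z up, the work surface at z = 0. Lengths are in m, angles in rad, forces in N, time in s.
With the tool pointing down it reaches from about 0.425 to 0.95 m from the base axis. Payload 3.5 kg.
Tool frame: the origin (TCP) lies at the very end of the fingers, on their centre line; the grasp point (between the pads) lies ctrl.pinch_z behind it (ctrl.pinch_z is the distance from the TCP to the grasp point, in m); z points along the fingers, y is the line along which they close (so a half turn about z gives the same grasp; the last joint's range is limited). The gripper opens to 85 mm and grips with 20 to 120 N. Pads are 22 mm wide; open, the fingers measure 114 mm over their backs; the gripper's body (76 mm by 85 mm) begins 54 mm behind the grasp point. The pads swing forward as they close: fully open they stand 13 mm farther back than shut.
Start: joints at [1.165, 0.286, 1.577, -0, 1.279, -0.15], TCP at [0.171, 0.653, 0.231] pointing down, gripper open.
Joint ranges: [-2.77, 2.77], [-0.9, 2.22], [0.21, 2.48], [-1.53, 4.67], [0.24, 2.81], [-2.84, 2.84]. Speed limits (rad/s): [2.79, 2.79, 3.14, 3.14, 3.14, 3.14].

### API

Orientations are given as a unit quaternion [x, y, z, w].
In Python, from plant import ctrl gives the robot as it stands.
- The arm moves only by the shell command python3 -m inch 'ROWS' [FORCE]. ROWS is a JSON object whose key "deltas" holds a list of rows, 1 to 10 of them, each of 7 numbers: dx, dy, dz in m, then a rotation vector rx, ry, rz in rad, then the opening from 0.0 (shut) to 1.0 (fully open); each row is the pose to reach, as a shift and turn from the pose commanded when the command began, along the tool's axes at that moment; what a row does not reach only later rows make up. A row lasts 1/8 s, in which the tool goes at most 0.0625 m and 0.188 rad, less where a joint would pass 70% of its speed; a pose out of reach is approached as far as the arm can. The fingers move at their own pace and stop on an object; FORCE is the grip in N (left out, the last holds). Time passes only in rows, so rows that do not move let the fingers close. It prints the time, the measured TCP pose, the force, the opening and the grip force at its end. Input that does not fit is refused with a message, and nothing moves.
- ctrl.get_state(): the state, without advancing time (a new reading comes with each control period).
- ctrl.read_camera(name): name is "scene" or "top" or "wrist"; returns a dict with "pixels" (420x560x3 uint8, red, green, blue), "camera_matrix" (3x3 intrinsics, pixels), "xyz" and "orientation" of the camera in the world. Camera axes: x right, y down, z forward; pixel columns grow to the right and rows downward; lengths in m; the calibration is good to about 2 mm. A picture is of the moment at which its call begins. There is no depth.
- ctrl.sign_off(): hands the job in; it is judged then, once.
Trained networks look in the newest picture that a camera, given by its name, has taken for a name from the list of things; names that differ only in an ending like _2 or _b are one class to them, and where a whole thing is asked for, a point or a joint stands for the part that bears it (a point fixed in the world has none). Each returns a list of dicts, best first, with "conf" (0 to 1); they miss things now and then, are a little off and sometimes report something else, mostly with a low value. They report only what shows in the picture. A call takes as long as a camera call.
- ctrl.recognise(camera, thing): "position" ([x, y, z] in m, in world coordinates, good to about 4 mm: the middle of the surface that is visible of it).
- ctrl.masks_of(camera, thing): "region" (420x560 bool, what is visible of it).
- ctrl.mark_of(camera, thing): "position" ([x, y, z] in m, in world coordinates, good to about 4 mm: a listed point, or the origin of a listed thing).
The state is a dict: "time": time; "qpos": joint angles; "dq": joint speeds; "joint_efforts": joint torques, N m; "eef_pos": TCP position; "tcp_rot": TCP orientation; "contact_force": force on the tool from outside, world axes, zero at the start; "wrist_torque": the same for the moment, N m; "opening": opening from 0.0 (shut) to 1.0 (fully open); "finger_force": force on a finger pad.
Only numpy, scipy, OpenCV 4.12 (cv2) and the standard library are available. Lean on these libraries where they do the work, as an engineer would, in place of code of your own. Each camera call takes 0.05 s, during which the arm holds its last target. There are 200 camera calls.

## Working session

There is one attempt and no reset: what is moved stays moved. The work goes in short steps, Python scripts to look and compute and a shell command to move; the robot and the scene stay as the last step left them, time stands still between calls to the robot, and variables do not carry over. Pictures are saved under pics/ and viewed, at most 10 in all, crops included, and the job is handed in when it is done.

```bash
mkdir -p pics; cat > h.py <<'E'
import numpy as np, cv2
from plant import ctrl
from scipy.spatial.transform import Rotation as R
def snap(cam,name=None):
    c=ctrl.read_camera(cam)
    if name: cv2.imwrite('pics/'+name+'.png',c['pixels'][:,:,::-1])
    return c
def marks(cam,things):
    for t in things:
        print(cam,t,[(np.round(d['position'],4).tolist(),round(d['conf'],2)) for d in ctrl.mark_of(cam,t)[:2]])
def tool(v):
    "world vector to tool axes"
    return R.from_quat(ctrl.get_state()['tcp_rot']).inv().apply(v)
E
python3 - <<'E'
from h import *
T=['carrier','bar','grip','rest','rest_notch','rest_post','dock','dock_notch','dock_lane','dock_post','dock_base']
for c in ['scene','top']:
    snap(c,c+'0'); marks(c,T)
marks('top',['jar','tape','carton','flask','cup','brush'])
s=ctrl.get_state();print(s['time'],s['eef_pos'],R.from_quat(s['tcp_rot']).as_matrix().round(3),ctrl.pinch_z,s['contact_force'])
E
```

```text
scene carrier [([0.6305, -0.2036, 0.0615], 0.56)]
scene bar [([0.63, -0.2019, 0.2111], 0.85)]
scene grip [([0.6269, -0.2008, 0.2551], 0.65)]
scene rest []
scene rest_notch [([0.6309, -0.2019, 0.2057], 0.78), ([0.5884, 0.016, -0.0038], 0.37)]
scene rest_post [([0.7475, -0.1714, 0.2163], 0.8)]
scene dock []
scene dock_notch [([0.6471, 0.146, 0.2094], 0.73)]
scene dock_lane [([0.612, 0.1447, 0.2138], 0.63)]
scene dock_post [([0.7644, 0.1561, 0.2145], 0.88)]
scene dock_base [([0.4902, 0.42, -0.0007], 0.49)]
top carrier [([0.6308, -0.2025, 0.0642], 0.91)]
top bar [([0.63, -0.2003, 0.2128], 0.79)]
top grip [([0.6321, -0.1996, 0.2516], 0.93), ([0.6997, 0.0006, -0.0033], 0.44)]
top rest []
top rest_notch [([0.6335, -0.204, 0.2029], 0.64)]
top rest_post [([0.7419, -0.1726, 0.2202], 0.98)]
top dock [([0.4733, -0.43, 0.0017], 0.25)]
top dock_notch [([0.644, 0.1486, 0.2059], 0.82)]
top dock_lane [([0.6156, 0.1461, 0.2149], 0.7)]
top dock_post [([0.7624, 0.1588, 0.218], 0.86), ([0.6928, 0.1535, 0.0105], 0.66)]
top dock_base [([0.6941, 0.1522, 0.007], 0.95), ([0.6291, -0.201, 0.0652], 0.54)]
top jar [([0.5886, 0.0155, 0.0007], 0.62)]
top tape [([0.4187, 0.0039, 0.0013], 0.91)]
top carton [([0.6995, 0.0045, 0.0003], 0.95)]
top flask [([0.4865, 0.4187, 0.0039], 0.9)]
top cup [([0.4721, -0.4347, 0.0011], 0.84)]
top brush [([0.3063, -0.3425, -0.0016], 0.79)]
1.5 [0.17075198 0.65301684 0.23131082] [[-0.967  0.253 -0.   ]
 [ 0.253  0.967 -0.   ]
 [ 0.    -0.    -1.   ]] 0.0187 [ 0.25741078 -0.23520622  0.15550344]
```

View pics/scene0.png

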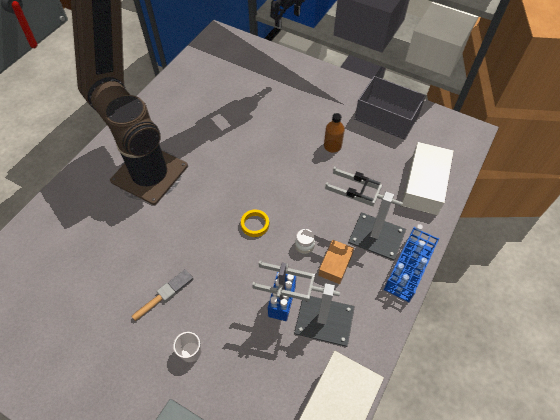

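View pics/top0.png

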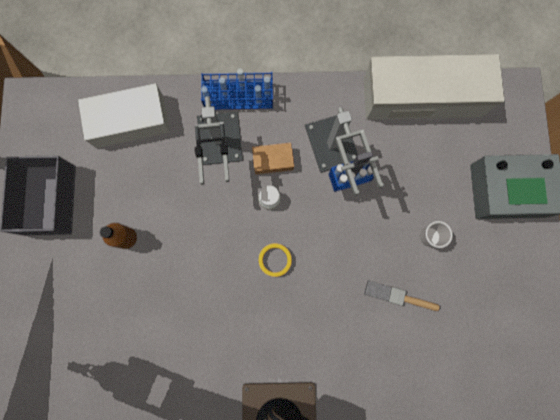

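The scene view has the blue carrier on the plain hook at about (285,280) and the keeper hook at about (365,190). The top view puts them at (350,160) and (213,150). The network marks agree with both pictures and with the given heights (211, 206, 219). I get a rest yaw of about 0.265 and a dock yaw of about 0.082. Next I move over the dock to look for N with the wrist camera.

```bash
python3 -m inch '{"deltas":[[-0.02, -0.02, -0.08, 0, 0, 0.1, 0.6], [-0.27, -0.19, -0.15, 0, 0, 0.5, 0.6], [-0.27, -0.19, -0.15, 0, 0, 0.7, 0.6], [-0.27, -0.19, -0.15, 0, 0, 0.9, 0.6], [-0.27, -0.19, -0.15, 0, 0, 1.05, 0.6], [-0.543, -0.378, -0.15, 0, 0, 1.05, 0.6], [-0.543, -0.378, -0.15, 0, 0, 1.05, 0.6], [-0.543, -0.378, -0.15, 0, 0, 1.05, 0.6], [-0.543, -0.378, -0.15, 0, 0, 1.05, 0.6], [-0.543, -0.378, -0.15, 0, 0, 1.05, 0.6]]}' 60
```

```text
time: 2.75
eef_pos: [0.5432, 0.2157, 0.3772]
tcp_rot: [0.608, 0.794, 0.0, 0.0]
contact_force: [0.3, 0.9, -0.1]
opening: 0.599
finger_force: 0.0
```

```bash
python3 -m inch '{"deltas":[[-0.115, 0.05, 0, 0, 0, 0, 0.6], [-0.115, 0.05, 0, 0, 0, 0, 0.6]]}'; python3 - <<'E'
from h import *
c=snap('wrist','w1'); print(c['xyz'],R.from_quat(c['orientation']).as_matrix().round(3).tolist(),c['camera_matrix'])
marks('wrist',['dock_notch','dock_lane','dock_post','dock_base'])
s=ctrl.get_state();print(s['eef_pos'],R.from_quat(s['tcp_rot']).as_matrix().round(3).tolist(),s['qpos'])
E
```

```text
time: 3.0
eef_pos: [0.6214, 0.1182, 0.3771]
tcp_rot: [0.608, 0.794, 0.0, 0.0]
contact_force: [0.5, 0.5, -0.2]
opening: 0.598
finger_force: 0.0
[0.60113201 0.19457651 0.51968034] [[0.965, 0.248, 0.081], [0.261, -0.918, -0.299], [0.0, 0.309, -0.951]] [[329.50714763   0.         281.91962585]
 [  0.         329.50714763 210.87289414]
 [  0.           0.           1.        ]]
wrist dock_notch [([0.6433, 0.1452, 0.2028], 0.65), ([0.475, -0.4304, 0.0003], 0.51)]
wrist dock_lane []
wrist dock_post [([0.7655, 0.155, 0.2162], 0.68)]
wrist dock_base [([0.6978, 0.1479, 0.0064], 0.65), ([0.5881, 0.0156, -0.0009], 0.53)]
[0.62008482 0.12000229 0.37658544] [[-0.261, 0.965, -0.001], [0.965, 0.261, 0.001], [0.001, -0.001, -1.0]] [ 3.05035989e-02  1.20666859e-01  1.50890390e+00  5.40738459e-04
  1.51270742e+00 -2.34052587e-01]
```

View pics/w1.png

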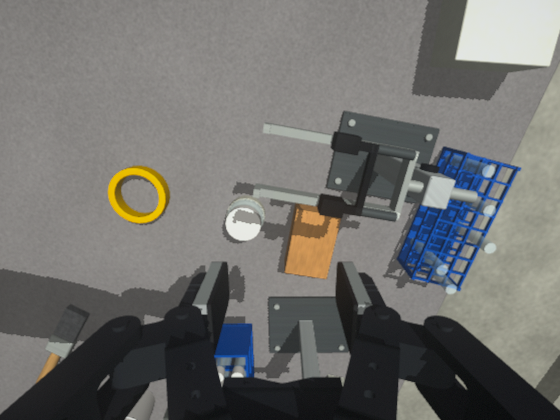

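The wrist view shows arm tips at about (264,128) and (252,193), keeper fronts at about (333,141) and (320,204), and the post top at about (436,191). I'll back-project these at their known heights.

```bash
python3 - <<'E'
from h import *
c=snap('wrist'); im=c['pixels'][:,:,::-1]
cv2.imwrite('pics/w1c.png',cv2.resize(im[95:245,235:475],None,fx=3.3,fy=3.3,interpolation=cv2.INTER_CUBIC))
K=c['camera_matrix'];Q=R.from_quat(c['orientation']).as_matrix()
def bp(u,v,z):
    r=Q@np.linalg.inv(K)@[u,v,1]; return c['xyz']+r*(z-c['xyz'][2])/r[2]
for n,u,v,z in [('tipL',264,128,.221),('tipR',252,193,.221),('kL',333,141,.229),('kR',320,204,.229),('post',436,191,.219)]:
    print(n,bp(u,v,z).round(4))
E
```

```text
tipL [0.5898 0.1727 0.221 ]
tipR [0.5934 0.1125 0.221 ]
kL [0.6505 0.1783 0.229 ]
kR [0.6564 0.1209 0.229 ]
post [0.7598 0.1589 0.219 ]
```

View pics/w1c.png

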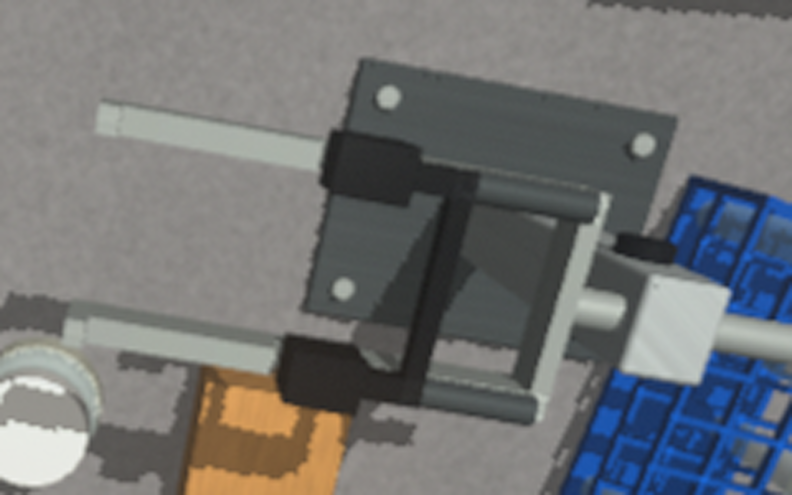

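```bash
python3 -m inch '{"deltas":[[-0.312, -0.074, 0.027, 0, 0, 0, 0.6], [-0.312, -0.074, 0.027, 0, 0, 0, 0.6], [-0.312, -0.074, 0.027, 0, 0, 0, 0.6], [-0.312, -0.074, 0.027, 0, 0, 0, 0.6], [-0.312, -0.074, 0.027, 0, 0, 0, 0.6], [-0.312, -0.074, 0.027, 0, 0, 0, 0.6], [-0.312, -0.074, 0.027, 0, 0, 0, 0.6]]}'; python3 - <<'E'
from h import *
c=snap('wrist','w2'); 
marks('wrist',['grip','bar','rest_notch','rest_post','carrier'])
s=ctrl.get_state();print(s['eef_pos'],R.from_quat(s['tcp_rot']).as_matrix().round(3).tolist())
K=c['camera_matrix'];Q=R.from_quat(c['orientation']).as_matrix()
def pj(p): q=K@Q.T@(np.array(p)-c['xyz']); return (q[:2]/q[2]).round(1)
a=0.265; ux=np.array([np.cos(a),np.sin(a),0]); uy=np.array([-ux[1],ux[0],0])
g=np.array([.630,-.201,0])
for sx in(-6,6):
  for sy in(-17,17): print('plate corner',sx,sy,pj(g+ux*sx/1e3+uy*sy/1e3+[0,0,.276]))
E
```

```text
time: 4.18
eef_pos: [0.6306, -0.1994, 0.35]
tcp_rot: [0.607, 0.795, 0.0, -0.0]
contact_force: [0.2, 0.7, -0.3]
opening: 0.6
finger_force: 0.0
wrist grip [([0.6301, -0.2034, 0.2504], 0.97), ([0.6331, -0.203, 0.0671], 0.53)]
wrist bar [([0.6294, -0.2006, 0.2125], 0.81), ([0.3103, -0.3322, 0.0002], 0.72)]
wrist rest_notch []
wrist rest_post [([0.7436, -0.1653, 0.2221], 0.83)]
wrist carrier [([0.6348, -0.202, 0.0654], 0.83)]
[ 0.6308737  -0.19894223  0.35030906] [[-0.264, 0.965, 0.001], [0.965, 0.264, -0.0], [-0.0, 0.001, -1.0]]
plate corner -6 -17 [271.6 246.7]
plate corner -6 17 [271.1 201.1]
plate corner 6 -17 [288.3 246.7]
plate corner 6 17 [288.6 201.1]
```

View pics/w2.png

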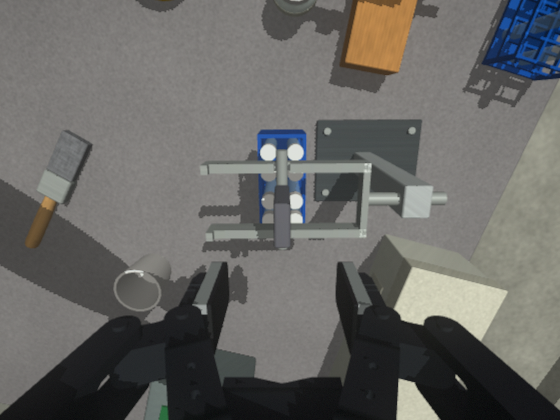

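The plate runs from about (275..290, 190) to (275..290, 247), which matches the prediction within 2 px and sits between the fingers. I'll descend onto it.

```bash
python3 -m inch '{"deltas":[[-0.002, 0.001, 0.05, 0, 0, 0, 0.6], [-0.002, 0.001, 0.09, 0, 0, 0, 0.6], [-0.002, 0.001, 0.113, 0, 0, 0, 0.6], [-0.002, 0.001, 0.113, 0, 0, 0, 0.4], [-0.002, 0.001, 0.113, 0, 0, 0, 0], [-0.002, 0.001, 0.113, 0, 0, 0, 0], [-0.002, 0.001, 0.113, 0, 0, 0, 0], [-0.002, 0.001, 0.113, 0, 0, 0, 0]]}' 60
```

```text
time: 5.48
eef_pos: [0.6329, -0.2025, 0.239]
tcp_rot: [0.607, 0.794, 0.001, 0.002]
contact_force: [-0.3, 1.3, 5.5]
opening: 0.133
finger_force: 60.1
```

```bash
python3 -m inch '{"deltas":[[0, 0, 0, 0, 0, 0, 0], [0, 0, 0, 0, 0, 0, 0]]}' 70
```

```text
time: 5.72
eef_pos: [0.6329, -0.2025, 0.2389]
tcp_rot: [0.607, 0.794, 0.001, 0.002]
contact_force: [0.2, 1.7, 5.7]
opening: 0.136
finger_force: 68.2
```

```bash
python3 -m inch '{"deltas":[[0, 0, -0.008, 0, 0, 0, 0], [0, 0, -0.016, 0, 0, 0, 0], [0, 0, -0.024, 0, 0, 0, 0], [0, 0, -0.024, 0, 0, 0, 0], [0, 0, -0.024, 0, 0, 0, 0]]}'; python3 - <<'E'
from h import *
snap('scene'); marks('scene',['bar','grip'])
E
```

```text
time: 6.35
eef_pos: [0.6319, -0.2023, 0.2604]
tcp_rot: [0.608, 0.794, -0.0, -0.0]
contact_force: [0.7, -0.4, -4.4]
opening: 0.128
finger_force: 68.2
scene bar [([0.631, -0.2013, 0.2346], 0.82)]
scene grip [([0.6265, -0.1998, 0.2736], 0.93), ([0.4731, -0.4248, -0.0023], 0.2)]
```

```bash
python3 -m inch '{"deltas":[[0, -0.015, -0.001, 0, 0, 0, 0], [0, -0.04, -0.001, 0, 0, 0, 0], [0, -0.07, -0.001, 0, 0, 0, 0], [0, -0.10, -0.001, 0, 0, 0, 0], [0, -0.125, -0.001, 0, 0, 0, 0], [0, -0.125, -0.001, 0, 0, 0, 0], [0, -0.125, -0.001, 0, 0, 0, 0]]}'
```

```text
time: 7.38
eef_pos: [0.5114, -0.2351, 0.2621]
tcp_rot: [0.608, 0.794, 0.0, 0.0]
contact_force: [0.7, 0.2, -3.8]
opening: 0.134
finger_force: 69.0
```

```bash
python3 -m inch '{"deltas":[[0.02, -0.021, -0.01, 0, 0, 0, 0], [0.06, -0.02, -0.03, 0, 0, 0, 0], [0.11, -0.005, -0.03, 0, 0, 0.03, 0], [0.165, 0.01, -0.03, 0, 0, 0.06, 0], [0.22, 0.025, -0.03, 0, 0, 0.09, 0], [0.27, 0.042, -0.03, 0, 0, 0.12, 0], [0.31, 0.065, -0.03, 0, 0, 0.15, 0], [0.34, 0.095, -0.02, 0, 0, 0.183, 0], [0.355, 0.117, -0.01, 0, 0, 0.183, 0], [0.355, 0.117, 0, 0, 0, 0.183, 0]]}'
```

```text
time: 8.62
eef_pos: [0.5322, 0.1401, 0.2612]
tcp_rot: [0.676, 0.737, 0.0, -0.0]
contact_force: [0.4, -0.8, -3.8]
opening: 0.129
finger_force: 69.6
```

```bash
python3 -m inch '{"deltas":[[0, 0, 0, 0, 0, 0, 0], [0, 0, 0, 0, 0, 0, 0]]}'; python3 - <<'E'
from h import *
snap('top','t2'); marks('top',['bar','grip','dock_notch','dock_lane','dock_post'])
snap('scene','s2'); marks('scene',['bar','grip','dock_lane','dock_notch','dock_post'])
s=ctrl.get_state();print(s['eef_pos'],R.from_quat(s['tcp_rot']).as_matrix().round(3).tolist(),s['contact_force'])
E
```

```text
time: 8.88
eef_pos: [0.5313, 0.1377, 0.2621]
tcp_rot: [0.678, 0.735, 0.0, 0.0]
contact_force: [0.3, 0.6, -3.4]
opening: 0.132
finger_force: 69.6
top bar []
top grip []
top dock_notch [([0.6447, 0.148, 0.208], 0.96), ([0.4182, 0.0035, 0.002], 0.16)]
top dock_lane [([0.6175, 0.1432, 0.2155], 0.91)]
top dock_post [([0.7597, 0.1548, 0.2206], 0.72)]
scene bar [([0.5317, 0.1349, 0.2369], 0.56)]
scene grip [([0.5275, 0.1384, 0.2777], 0.8)]
scene dock_lane [([0.6126, 0.1427, 0.2179], 0.63)]
scene dock_notch [([0.6448, 0.1466, 0.2073], 0.64)]
scene dock_post [([0.7642, 0.1573, 0.2173], 0.74)]
[0.53136319 0.13822845 0.26176797] [[-0.082, 0.997, 0.0], [0.997, 0.082, 0.0], [0.0, 0.0, -1.0]] [-0.5184521   0.1060754  -3.22606254]
```

```bash
python3 -m inch '{"deltas":[[0, 0.02, 0, 0, 0, 0, 0], [0, 0.045, 0, 0, 0, 0, 0], [0, 0.07, 0, 0, 0, 0, 0], [0, 0.085, 0, 0, 0, 0, 0], [0, 0.085, 0, 0, 0, 0, 0], [0, 0.085, 0.006, 0, 0, 0, 0], [0, 0.085, 0.01, 0, 0, 0, 0], [0, 0.085, 0.01, 0, 0, 0, 0]]}'; python3 - <<'E'
from h import *
snap('scene'); marks('scene',['bar','grip'])
snap('wrist','w3'); marks('wrist',['bar','dock_notch'])
E
```

```text
time: 10.48
eef_pos: [0.6152, 0.1452, 0.251]
tcp_rot: [0.677, 0.736, -0.001, -0.001]
contact_force: [-0.3, 0.4, -2.9]
opening: 0.129
finger_force: 69.5
scene bar [([0.6168, 0.1462, 0.2239], 0.64), ([0.7464, -0.171, 0.2183], 0.59)]
scene grip [([0.6077, 0.1477, 0.2665], 0.89), ([0.3073, -0.3366, -0.0023], 0.5)]
wrist bar [([0.6107, 0.148, 0.2214], 0.92)]
wrist dock_notch []
```

View pics/w3.png

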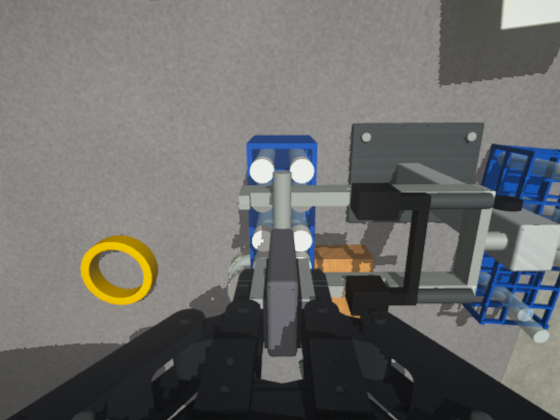

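The bar crosses the upper arm at about (283,195), square to it, with an end overhang that fits. The keeper front is at about x=352. I'll touch the arms lightly, then slide in.

```bash
python3 -m inch '{"deltas":[[0, 0, 0.002, 0, 0, 0, 0], [0, 0, 0.003, 0, 0, 0, 0], [0, 0, 0.003, 0, 0, 0, 0]]}'; python3 -m inch '{"deltas":[[0, 0.006, 0, 0, 0, 0, 0], [0, 0.012, 0, 0, 0, 0, 0], [0, 0.018, 0, 0, 0, 0, 0], [0, 0.024, 0, 0, 0, 0, 0], [0, 0.024, 0, 0, 0, 0, 0]]}'
```

```text
time: 11.15
eef_pos: [0.616, 0.1452, 0.2485]
tcp_rot: [0.678, 0.735, -0.0, -0.0]
contact_force: [-0.6, -0.7, -4.1]
opening: 0.128
finger_force: 69.6
time: 11.78
eef_pos: [0.6405, 0.1471, 0.2486]
tcp_rot: [0.678, 0.735, -0.0, -0.0]
contact_force: [0.4, -0.5, -4.5]
opening: 0.134
finger_force: 69.6
```

```bash
for i in 1; do python3 -m inch '{"deltas":[[0, 0.003, 0, 0, 0, 0, 0], [0, 0.006, 0, 0, 0, 0, 0], [0, 0.006, 0, 0, 0, 0, 0]]}'; done; python3 -m inch '{"deltas":[[0, 0.003, 0, 0, 0, 0, 0], [0, 0.003, 0, 0, 0, 0, 0]]}'; python3 -m inch '{"deltas":[[0, 0.003, 0, 0, 0, 0, 0], [0, 0.003, 0, 0, 0, 0, 0]]}'
```

```text
time: 12.15
eef_pos: [0.6461, 0.1477, 0.2487]
tcp_rot: [0.678, 0.736, -0.0, -0.0]
contact_force: [-1.0, -0.0, -2.6]
opening: 0.133
finger_force: 69.6
time: 12.4
eef_pos: [0.6491, 0.1479, 0.2488]
tcp_rot: [0.678, 0.735, 0.0, 0.0]
contact_force: [0.2, 0.1, -3.8]
opening: 0.133
finger_force: 69.6
time: 12.65
eef_pos: [0.6514, 0.1481, 0.2487]
tcp_rot: [0.677, 0.736, -0.001, -0.001]
contact_force: [-2.5, -1.5, -1.8]
opening: 0.133
finger_force: 69.8
```

```bash
python3 -m inch '{"deltas":[[0, 0.002, 0, 0, 0, 0, 0], [0, 0.002, 0, 0, 0, 0, 0]]}'; python3 -m inch '{"deltas":[[0, 0.002, 0, 0, 0, 0, 0], [0, 0.002, 0, 0, 0, 0, 0]]}';python3 -m inch '{"deltas":[[0, 0.002, 0, 0, 0, 0, 0], [0, 0.002, 0, 0, 0, 0, 0]]}'
```

```text
time: 12.9
eef_pos: [0.6534, 0.1483, 0.2487]
tcp_rot: [0.677, 0.736, -0.001, -0.001]
contact_force: [-5.4, -0.3, -2.6]
opening: 0.127
finger_force: 69.8
time: 13.15
eef_pos: [0.6553, 0.1485, 0.2486]
tcp_rot: [0.677, 0.736, -0.001, -0.001]
contact_force: [-5.2, -0.7, -0.9]
opening: 0.135
finger_force: 69.9
time: 13.4
eef_pos: [0.657, 0.1486, 0.2486]
tcp_rot: [0.677, 0.736, -0.001, -0.001]
contact_force: [-7.2, -0.8, -1.9]
opening: 0.13
finger_force: 69.8
```

```bash
python3 -m inch '{"deltas":[[0, 0.002, 0, 0, 0, 0, 0], [0, 0.003, 0, 0, 0, 0, 0], [0, 0.003, 0, 0, 0, 0, 0]]}'; python3 -m inch '{"deltas":[[0, 0.002, 0, 0, 0, 0, 0], [0, 0.002, 0, 0, 0, 0, 0], [0, 0.002, 0, 0, 0, 0, 0]]}'
```

```text
time: 13.78
eef_pos: [0.6596, 0.1489, 0.2487]
tcp_rot: [0.677, 0.736, -0.002, -0.001]
contact_force: [-7.0, -1.1, -1.2]
opening: 0.133
finger_force: 69.9
time: 14.15
eef_pos: [0.6613, 0.149, 0.2486]
tcp_rot: [0.677, 0.736, -0.002, -0.002]
contact_force: [-6.7, -1.8, -1.1]
opening: 0.132
finger_force: 69.9
```

```bash
python3 -m inch '{"deltas":[[0, 0, 0.002, 0, 0, 0, 0], [0, 0, 0.004, 0, 0, 0, 0], [0, 0, 0.004, 0, 0, 0, 0]]}'; python3 -m inch '{"deltas":[[0, 0, 0.002, 0, 0, 0, 0], [0, 0, 0.002, 0, 0, 0, 0]]}'
```

```text
time: 14.52
eef_pos: [0.6613, 0.1492, 0.2448]
tcp_rot: [0.677, 0.736, -0.002, -0.002]
contact_force: [-7.0, -0.4, 0.1]
opening: 0.135
finger_force: 70.1
time: 14.78
eef_pos: [0.6614, 0.1492, 0.2428]
tcp_rot: [0.677, 0.736, -0.002, -0.002]
contact_force: [-7.2, -1.6, 0.2]
opening: 0.129
finger_force: 70.1
```

Moving down into the notch.

```bash
python3 -m inch '{"deltas":[[0, 0, 0.002, 0, 0, 0, 0], [0, 0, 0.002, 0, 0, 0, 0]]}'; python3 -m inch '{"deltas":[[0, 0, 0.002, 0, 0, 0, 0], [0, 0, 0.002, 0, 0, 0, 0]]}'; python3 -m inch '{"deltas":[[0, 0, 0.002, 0, 0, 0, 0], [0, 0, 0.002, 0, 0, 0, 0]]}'
```

```text
time: 15.02
eef_pos: [0.6613, 0.1492, 0.2408]
tcp_rot: [0.677, 0.736, -0.002, -0.002]
contact_force: [-7.2, -0.3, -0.3]
opening: 0.133
finger_force: 70.1
time: 15.28
eef_pos: [0.6615, 0.1492, 0.239]
tcp_rot: [0.677, 0.736, -0.001, -0.002]
contact_force: [-7.9, -0.6, 0.4]
opening: 0.134
finger_force: 70.3
time: 15.52
eef_pos: [0.6616, 0.1492, 0.239]
tcp_rot: [0.677, 0.736, -0.001, -0.001]
contact_force: [-8.8, -0.4, 4.9]
opening: 0.129
finger_force: 70.8
```

```bash
python3 -m inch '{"deltas":[[0, 0, 0.002, 0, 0, 0, 0], [0, 0, 0.002, 0, 0, 0, 0], [0, 0, 0.002, 0, 0, 0, 0]]}'; python3 -m inch '{"deltas":[[0, -0.002, 0, 0, 0, 0, 0], [0, -0.002, 0, 0, 0, 0, 0]]}'
```

```text
time: 15.9
eef_pos: [0.6617, 0.1492, 0.2389]
tcp_rot: [0.677, 0.736, -0.001, -0.001]
contact_force: [-10.7, -1.1, 8.5]
opening: 0.134
finger_force: 71.4
time: 16.15
eef_pos: [0.6613, 0.1491, 0.2389]
tcp_rot: [0.677, 0.736, 0.001, 0.001]
contact_force: [-7.4, 0.4, 8.0]
opening: 0.131
finger_force: 71.1
```

```bash
python3 -m inch '{"deltas":[[0, -0.002, 0, 0, 0, 0, 0], [0, -0.002, -0.002, 0, 0, 0, 0], [0, -0.002, -0.002, 0, 0, 0, 0]]}'; python3 - <<'E'
from h import *
snap('scene','s4'); marks('scene',['bar','grip','carrier'])
snap('wrist','w4'); marks('wrist',['bar','carrier'])
E
```

```text
time: 16.52
eef_pos: [0.6596, 0.1489, 0.2389]
tcp_rot: [0.677, 0.736, 0.001, 0.001]
contact_force: [-4.9, -0.7, 5.9]
opening: 0.131
finger_force: 71.0
scene bar [([0.655, 0.1506, 0.2108], 0.61), ([0.7449, -0.172, 0.2174], 0.48)]
scene grip [([0.6568, 0.1518, 0.2521], 0.62), ([0.5914, 0.0153, -0.0001], 0.21)]
scene carrier [([0.6602, 0.1499, 0.0649], 0.63)]
wrist bar [([0.6552, 0.149, 0.2101], 0.91)]
wrist carrier [([0.6611, 0.1502, 0.0639], 0.89)]
```

View pics/w4.png

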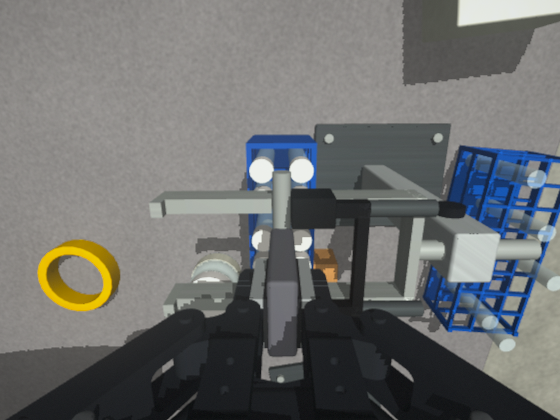

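The bar is at 0.211, pressed against the notch with the keeper block at about (312,208) behind it. I'll unload it and release.

```bash
python3 -m inch '{"deltas":[[0, -0.001, 0, 0, 0, 0, 0], [0, -0.002, -0.001, 0, 0, 0, 0], [0, -0.002, -0.002, 0, 0, 0, 0]]}' 20; python3 -m inch '{"deltas":[[0, 0, 0, 0, 0, 0, 0.2], [0, 0, 0, 0, 0, 0, 0.35], [0, 0, 0, 0, 0, 0, 0.4], [0, 0, 0, 0, 0, 0, 0.4]]}'
```

```text
time: 17.25
eef_pos: [0.6587, 0.1489, 0.239]
tcp_rot: [0.677, 0.736, 0.002, 0.002]
contact_force: [4.8, 1.0, -0.9]
opening: 0.132
finger_force: 69.9
time: 17.75
eef_pos: [0.6568, 0.1484, 0.2386]
tcp_rot: [0.678, 0.735, -0.0, -0.0]
contact_force: [0.5, -0.3, -0.2]
opening: 0.399
finger_force: 0.0
```

```bash
python3 -m inch '{"deltas":[[0, 0, -0.02, 0, 0, 0, 0.4], [0, 0, -0.05, 0, 0, 0, 0.4], [0, 0, -0.1, 0, 0, 0, 0.4], [0, 0, -0.15, 0, 0, 0, 0.4], [0, 0, -0.15, 0, 0, 0, 0.4], [0, 0, -0.15, 0, 0, 0, 0.4]]}'; python3 - <<'E'
from h import *
snap('scene','s5'); marks('scene',['bar','grip','carrier'])
snap('wrist','w5'); marks('wrist',['bar','grip','carrier'])
s=ctrl.get_state();print(s['time'],s['eef_pos'],s['contact_force'])
E
```

```text
time: 18.5
eef_pos: [0.6569, 0.1485, 0.3897]
tcp_rot: [0.678, 0.735, 0.0, 0.0]
contact_force: [0.6, -0.6, -0.1]
opening: 0.399
finger_force: 0.0
scene bar [([0.6571, 0.1487, 0.2137], 0.66), ([0.7435, -0.1707, 0.217], 0.35)]
scene grip [([0.6543, 0.1522, 0.2523], 0.95), ([0.6138, 0.1431, 0.214], 0.73)]
scene carrier [([0.6631, 0.1497, 0.0617], 0.76), ([0.7602, 0.1547, 0.2166], 0.72)]
wrist bar [([0.6545, 0.148, 0.2109], 0.83)]
wrist grip [([0.6586, 0.1462, 0.251], 0.98)]
wrist carrier [([0.6606, 0.1504, 0.0625], 0.8)]
18.9 [0.65682152 0.14852985 0.38787869] [0.76418437 0.23900324 0.58341268]
```

View pics/w5.png

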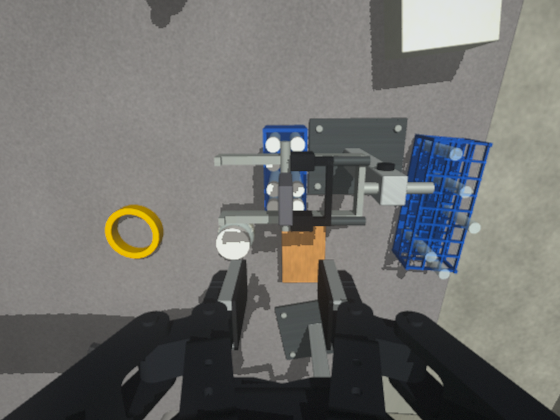

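The gripper is clear and the carrier hangs upright in the notch, with the keeper blocks at about (302,160) and (302,221) right behind the bar. Handing in.

```bash
python3 -m inch '{"deltas":[[0, 0, 0, 0, 0, 0, 0.4], [0, 0, 0, 0, 0, 0, 0.4], [0, 0, 0, 0, 0, 0, 0.4], [0, 0, 0, 0, 0, 0, 0.4]]}'; python3 -c "
from plant import ctrl
print(ctrl.sign_off())"
```

```text
time: 19.4
eef_pos: [0.657, 0.1486, 0.3888]
tcp_rot: [0.678, 0.736, 0.0, 0.0]
contact_force: [0.9, 0.0, 0.2]
opening: 0.397
finger_force: 0.0
the job is handed in; nothing more can be done
None
```

I moved the carrier to the keeper hook, where it hangs by itself with its bar down in the notch (axis about 211 mm up), and handed the job in at about 19 s; no verdict came back.

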